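# Pack the home-visit crate in layers and start the bell timer

### The arm

A 6-joint arm with a two-finger parallel gripper is mounted at the origin on a cart in front of the work surface, level with it; the furniture and walls round the work are solid. World frame = base frame: x ahead of the robot, y to its left, z up, the work surface at z = 0. Lengths are in mm, angles in rad, forces in N, time in s.
With the tool pointing down it reaches from about 300 to 775 mm from the base axis. Payload 14.6 kg.
Tool frame: the origin (TCP) lies between the finger pads, 19 mm behind the fingertips; this is the grasp point; z points along the fingers, y is the line along which they close (so a half turn about z gives the same grasp; the last joint's range is limited). The gripper opens to 94 mm and grips with 3 to 60 N. Pads are 16 mm wide; open, the fingers measure 119 mm over their backs; the gripper's body (75 mm by 177 mm) begins 78 mm behind the grasp point.
Start: joints at [1.195, 0.3, 1.521, -0, 1.321, -0.067], TCP at [167.151, 523.975, 224.246] pointing down, gripper open.
Joint ranges: [-3.03, 3.03], [-0.79, 2.21], [0.23, 2.52], [-1.04, 4.18], [0, 3.07], [-2.55, 2.55]. Speed limits (rad/s): [2.22, 2.22, 2.57, 3.14, 3.14, 3.14].

### API

Orientations are given as [roll, pitch, yaw] about the fixed x, y, z axes, in that order (R = Rz(yaw) Ry(pitch) Rx(roll)).
In Python, from cell import manip gives the robot as it stands.
- The arm moves only by the shell command python3 -m creep 'ROWS' [OPENING] [FORCE]. ROWS is one flat JSON list of numbers that holds 1 to 5 rows one after another, with no inner brackets; each row has 6 numbers: dx, dy, dz in mm, then a rotation vector rx, ry, rz in rad; each row is the pose to reach, as a shift and turn from the pose commanded when the command began, along the tool's axes at that moment; what a row does not reach only later rows make up. A row lasts 1/10 s, in which the tool goes at most 50 mm and 0.15 rad, less where a joint would pass 70% of its speed; a pose out of reach is approached as far as the arm can. OPENING is the finger opening in mm, set as the command begins (- or left out keeps the last). The fingers move at their own pace and stop on an object; FORCE is the grip in N (left out, the last holds). Time passes only in rows, so rows that do not move let the fingers close. It prints the time, the measured TCP pose, the force, the opening and the grip force at its end. Input that does not fit is refused with a message, and nothing moves.
- manip.read_state(): the state, without advancing time (a new reading comes with each control period).
- manip.camera(name): name is "scene" or "top" or "wrist"; returns (picture, depth): 400x640x3 uint8, red, green, blue; 400x640 float32, mm along the optical axis (not along the pixel's ray), 0 where there is no reading.
- manip.camera_info(name): a dict with "K" (3x3 intrinsics, pixels), "dist" ([k1, k2, p1, p2, k3] as OpenCV has them; the pictures are not rectified), "rvec" (rotation vector, rad) and "tvec" (3), from world to camera coordinates, as OpenCV has them; the wrist camera has in their place "mount" (4x4, takes a point from camera to tool coordinates, whose origin is the TCP and whose axes are the flange's). Camera axes: x right, y down, z forward; pixel columns grow to the right and rows downward; lengths in mm; the calibration is good to about 2 mm. A picture is of the moment at which its call begins: read the wrist's pose just before it. camera_info takes no time and is no camera call.
- manip.sign_off(): hands the job in; it is judged then, once.
The state is a dict: "clock": time; "joints": joint angles; "qd": joint speeds; "effort": joint torques, N m; "eef_pos": TCP position; "eef_rot": TCP orientation; "wrist_force": force on the tool from outside, world axes, zero at the start; "moment": the same for the moment, N m; "finger_gap": finger opening in mm; "finger_force": force on a finger pad.
Only numpy, scipy, OpenCV 4.12 (cv2) and the standard library are available. Lean on these libraries where they do the work, as an engineer would, in place of code of your own. Each camera call takes 0.05 s, during which the arm holds its last target. There are 200 camera calls.

### The job

Pack the carry crate for the nurse's home visit: lift the white divider plate out and lay it aside, lay all the large cartons that wait to the right of the crate flat on its floor, refit the divider level on the crate's steps above them, then set all the small things that wait there too (small card boxes, pulse oximeter) on the divider, lying as they lie on the counter. Finally start the bell timer for the nurse's departure in 15 minutes: turn it clockwise past its top mark (30 minutes) and then back down to 15 minutes, and let go. Leave the bottles alone.

Things in the scene. Friction and masses are not known exactly. Their poses are not given: they have to be found in the camera images.
- crate: Grey open crate, fixed, outside 286 (x) x 160 (y) x 80 mm high, walls and floor 5 mm. Origin: centre of underside; x along its long side. Along each long wall runs a solid step 12 mm wide, top 59 mm above the underside, so the free floor (5 mm above the underside) is 276 x 126 mm. The divider rests on the steps.
- divider: White plate, 266 (x) x 140 (y) x 5 mm, 0.25 kg, with an upright lifting fin on its middle: 14 mm thick (x), 70 mm long (y), top 41 mm above the underside. Origin: centre of underside. Starts in place in the empty crate (5 mm to spare all round, fits either way round), underside 59 mm and upper side 64 mm above the crate's underside. Counter between crate and timer is free to lay it on.
- timer_grip (a point): On the vertical axis of the bell timer's knob, 60 mm above the counter (TCP height to pinch it); axes of the timer base. Timer: round white puck 104 mm wide, 32 high, fixed, left of the crate. Grey knob: disc 58 mm wide (top 38 mm above the counter) with an upright grip bar across it, 14 mm thick, 56 long, top 69 mm above the counter; a white line on the bar's top marks its pointing end.
- timer (a joint): Knob angle, clockwise from above, 0 to 2.7 (stops); 0.08 rad a minute. At angle a the bar points along (sin a, cos a) in the x, y of timer_grip. Black ticks on the puck every 5 minutes; long: single thick one at 15 minutes (1.2 rad), double one at 30 minutes, the top mark (2.4 rad). Starts at 0 to 0.4 (0: medium tick). Friction 0.04 N m, no spring; stays where left, does not run down.
- carton_a: Large white card carton with blue print, lying flat, 58 (x) x 98 (y) x 48 mm high, about 0.09 kg; two or three of these three are there, on the counter right of the crate. Origin: centre of its underside. Grasp across 58 mm. Belongs in the bottom layer.
- carton_b: Large white card carton with blue print, lying flat, 58 (x) x 98 (y) x 48 mm high, about 0.09 kg; two or three of these three are there, on the counter right of the crate. Origin: centre of its underside. Grasp across 58 mm. Belongs in the bottom layer.
- carton_c: Large white card carton with blue print, lying flat, 58 (x) x 98 (y) x 48 mm high, about 0.09 kg; two or three of these three are there, on the counter right of the crate. Origin: centre of its underside. Grasp across 58 mm. Belongs in the bottom layer.
- plasters_a: Small white card box with orange print, lying flat, 45 (x) x 70 (y) x 32 mm high, about 0.05 kg; may be absent (one or two of the three small things are there), on the counter right of the crate. Origin: centre of its underside. Grasp across 45 mm (or 70). Belongs in the top layer.
- plasters_b: Small white card box with orange print, lying flat, 45 (x) x 70 (y) x 32 mm high, about 0.05 kg; may be absent (one or two of the three small things are there), on the counter right of the crate. Origin: centre of its underside. Grasp across 45 mm (or 70). Belongs in the top layer.
- oximeter: Clip pulse oximeter (shut; the jaws do not move), blue over white, rounded, 60 (x) x 33 (y) x 33 mm high, about 0.055 kg; may be absent (one or two of the three small things are there), on the counter right of the crate. Origin: centre of its underside. Grasp across 33 mm (or 60). Belongs in the top layer.
- peroxide_bottle: Bystander: round white bottle with a blue screw cap, 62 mm across, 165 mm high, standing at the edge of the work. Origin: centre of its underside. Leave it alone.
- saline_bottle: Bystander: white squarish bottle with a collar and tan cap, 49 x 77 x 130 mm, standing at the edge of the work. Origin: centre of its underside. Leave it alone.
- spray_flask: Bystander: white flask with a tall cone cap, 60 mm across, 180 mm high, standing at the edge of the work. Origin: centre of its underside. Leave it alone.

How it is judged (in metres and radians):
On the way, in this order (a step that is already met when the one before it is completed fails the run):
1. the divider has been lifted out and lies level on the counter beside the crate (height (world z) of divider below 0.02 m and angle between divider's own z axis and vertical below 0.1 rad and horizontal distance between divider and crate above 0.12 m), for 0.2 s.
2. all the large cartons lie flat on the crate's floor (x of carton_a in the frame of crate between -0.13 and 0.13 m and y of carton_a in the frame of crate between -0.065 and 0.065 m and z of carton_a in the frame of crate between -0.002 and 0.015 m and angle between each of carton_a, carton_b, carton_c's own z axis and vertical below 0.15 rad and x of carton_b in the frame of crate between -0.13 and 0.13 m and y of carton_b in the frame of crate between -0.065 and 0.065 m and z of carton_b in the frame of crate between -0.002 and 0.015 m and x of carton_c in the frame of crate between -0.13 and 0.13 m and y of carton_c in the frame of crate between -0.065 and 0.065 m and z of carton_c in the frame of crate between -0.002 and 0.015 m), for 0.2 s.
3. with the cartons still below, the divider lies level on the steps of the crate (all of step 2 and x of divider in the frame of crate between -0.012 and 0.012 m and y of divider in the frame of crate between -0.012 and 0.012 m and z of divider in the frame of crate between 0.053 and 0.065 m and angle between divider's own z axis and vertical below 0.06 rad and angle between the x axis of divider and the x axis of crate, either way round below 0.1 rad), for 0.2 s.
4. all the small things lie on the divider in the crate (all of step 3 and x of plasters_a in the frame of divider between -0.13 and 0.13 m and y of plasters_a in the frame of divider between -0.07 and 0.07 m and z of plasters_a in the frame of divider between -0.001 and 0.015 m and angle between each of plasters_a, plasters_b, oximeter's own z axis and vertical below 0.2 rad and x of plasters_b in the frame of divider between -0.13 and 0.13 m and y of plasters_b in the frame of divider between -0.07 and 0.07 m and z of plasters_b in the frame of divider between -0.001 and 0.015 m and x of oximeter in the frame of divider between -0.13 and 0.13 m and y of oximeter in the frame of divider between -0.07 and 0.07 m and z of oximeter in the frame of divider between -0.001 and 0.015 m), for 0.2 s.
5. the timer has been turned past its top mark (30 minutes, 2.4 rad) (value of joint timer above 2.4 rad), for 0.1 s.
At the end, for the whole second after the job is handed in: Cartons flat on the crate floor, small things flat on the divider (0.15, 0.2 rad), divider level on the steps (12 mm from centre along either side, yaw 0.1 rad, tilt 0.06) and at rest; timer at 15 minutes within 1.5 (1.2 +- 0.12 rad) (all of step 4 and linear speed of divider below 0.02 m/s and value of joint timer between 1.08 and 1.32 rad and velocity of joint timer between -0.05 and 0.05 rad/s); the robot touches nothing.
It fails at once if a bystander bottle is pushed more than 4 cm or tipped over (distance of any of peroxide_bottle, saline_bottle, spray_flask from where it was at the start of the episode above 0.04 m or angle between any of peroxide_bottle, saline_bottle, spray_flask's own z axis and vertical above 0.5 rad).
Of carton_a, carton_b, carton_c only 2 to 3 are there at a start; the rules pass over those that are not, and their reading is None.
Of plasters_a, plasters_b, oximeter only 1 to 2 are there at a start; the rules pass over those that are not, and their reading is None.
At some moment in a run one of plasters_a, plasters_b, oximeter may be knocked a few centimetres aside while the robot is not near it.
Once in a run the grip may slacken for a moment while it holds something.
It also fails if it takes over 210 s, if anything falls off the work surface, if the arm or the gripper's body presses on something with over 40 N, if the wrist force passes 120 N, or if a joint passes its speed limit or range.

## Working session

There is one attempt and no reset: what is moved stays moved. The work goes in short steps, Python scripts to look and compute and a shell command to move; the robot and the scene stay as the last step left them, time stands still between calls to the robot, and variables do not carry over. Pictures are saved under pics/ and viewed, at most 14 in all, crops included, and the job is handed in when it is done.

```bash
ls; mkdir -p pics
cat > h.py <<'E'
import numpy as np, cv2
from cell import manip
from scipy.spatial.transform import Rotation as R
def cam(name):
    s=manip.read_state(); img,d=manip.camera(name); return s,img,d
def pose(name,s=None):
    i=manip.camera_info(name); K=np.array(i["K"],float); D=np.array(i["dist"],float)
    if name=="wrist":
        T=np.eye(4); T[:3,:3]=R.from_euler('xyz',s["eef_rot"]).as_matrix(); T[:3,3]=s["eef_pos"]
        M=T@np.array(i["mount"])
    else:
        Rm=cv2.Rodrigues(np.array(i["rvec"],float))[0]; M=np.eye(4); M[:3,:3]=Rm.T; M[:3,3]=-Rm.T@np.array(i["tvec"],float).ravel()
    return K,D,M
def rayplane(name,px,z,s=None):
    K,D,M=pose(name,s); u=cv2.undistortPoints(np.array(px,float).reshape(-1,1,2),K,D).reshape(-1,2)
    d=np.c_[u,np.ones(len(u))]@M[:3,:3].T; o=M[:3,3]
    return o+d*((z-o[2])/d[:,2])[:,None]
def cloud(name,depth,s=None):
    K,D,M=pose(name,s); h,w=depth.shape
    g=np.stack(np.meshgrid(np.arange(w),np.arange(h)),-1).reshape(-1,1,2).astype(float)
    u=cv2.undistortPoints(g,K,D).reshape(-1,2); P=np.c_[u,np.ones(len(u))]*depth.reshape(-1,1)
    return (P@M[:3,:3].T+M[:3,3]).reshape(h,w,3)
E
python3 - <<'E'
from h import *
s,a,d=cam("top"); cv2.imwrite("pics/top0.png",a[...,::-1]); np.savez("top0.npz",a=a,d=d)
s,b,e=cam("scene"); cv2.imwrite("pics/scene0.png",b[...,::-1])
print(s["eef_pos"],s["eef_rot"],s["finger_gap"],s["wrist_force"]); print(pose("top")[2]); print(manip.camera_info("wrist")["mount"])
E
```

```text
pics
[167.06717918 523.77452266 223.70924872] [-3.14051575e+00 -4.55684214e-05  2.83280462e+00] 94.2474065848434 [ 0.79467417 -0.30985865  0.07509179]
[[ 2.48512143e-02 -9.92603903e-01  1.18827227e-01  3.53932461e+02]
 [-9.99639700e-01 -2.34677140e-02  1.30282931e-02 -4.01582529e+01]
 [-1.01433312e-02 -1.19108182e-01 -9.92829469e-01  1.56517336e+03]
 [ 0.00000000e+00  0.00000000e+00  0.00000000e+00  1.00000000e+00]]
[[ 9.71549050e-04 -9.63820114e-01 -2.66551767e-01  7.85413703e+01]
 [ 9.99999360e-01  7.81967395e-04  8.17374153e-04  5.52441278e-01]
 [-5.79366858e-04 -2.66552391e-01  9.63820257e-01 -1.60293187e+02]
 [ 0.00000000e+00  0.00000000e+00  0.00000000e+00  1.00000000e+00]]
```

View pics/top0.png

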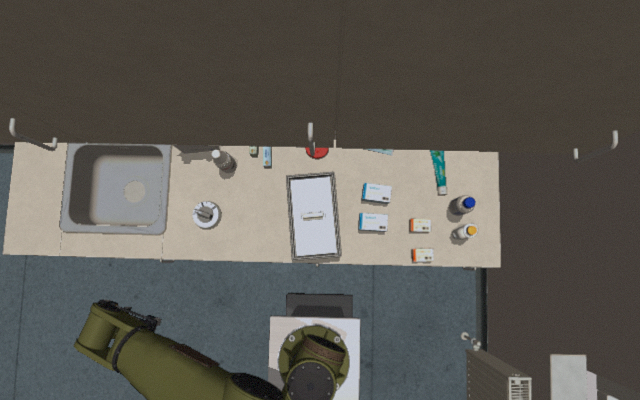

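View pics/scene0.png

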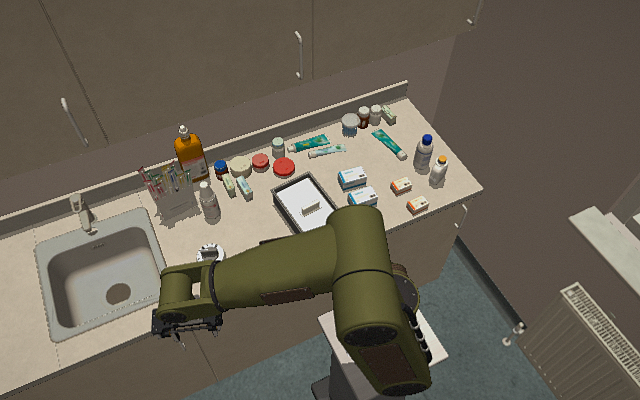

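The top view shows the crate at (314,216) with the divider fin along the columns. The timer is at (206,214). There are two cartons at (376,193) and (373,222), and two plaster boxes at (420,226) and (423,255). I see no oximeter. The bottles are at (224,160), (462,205) and (464,231). The scene view agrees.

```bash
cat >> h.py <<'E'
def rects(P,img,zlo,zhi,xr,yr,amin=30):
    """min-area rectangles (world xy) of blobs in a height band"""
    m=((P[...,2]>zlo)&(P[...,2]<zhi)&(P[...,0]>xr[0])&(P[...,0]<xr[1])&(P[...,1]>yr[0])&(P[...,1]<yr[1])).astype(np.uint8)
    n,l,st,c=cv2.connectedComponentsWithStats(m,connectivity=4)
    for i in range(1,n):
        if st[i,4]<amin: continue
        q=P[l==i]; (cx,cy),(w,h),a=cv2.minAreaRect(q[:,:2].astype(np.float32))
        print(f"px {c[i].round()} n {st[i,4]} c ({cx:.0f},{cy:.0f}) size {w:.0f}x{h:.0f} ang {a:.1f} zmed {np.median(q[:,2]):.0f} z95 {np.percentile(q[:,2],95):.0f}")
E
python3 - <<'E'
from h import *
f=np.load("top0.npz"); P=cloud("top",f["d"]); a=f["a"]
for z in [(18,42),(42,75),(25,300)]:
    print(z); rects(P,a,*z,(250,700),(-450,350),8)
print([ (p,P[p[1],p[0]].round()) for p in [(376,190),(373,220),(420,226),(423,255),(300,230),(314,214),(206,214),(350,200)]])
E
```

```text
(18, 42)
px [232. 168.] n 34 c (673,317) size 15x51 ang 46.9 zmed 29 z95 42
px [269. 166.] n 19 c (683,180) size 14x33 ang 37.7 zmed 32 z95 41
px [440. 180.] n 229 c (646,-435) size 107x30 ang 1.0 zmed 31 z95 39
px [379. 201.] n 18 c (563,-218) size 54x2 ang 85.2 zmed 29 z95 40
px [420. 225.] n 265 c (483,-364) size 44x71 ang 0.9 zmed 32 z95 38
px [368. 230.] n 9 c (461,-180) size 27x1 ang 88.4 zmed 29 z95 40
px [423. 255.] n 266 c (378,-373) size 42x72 ang 1.3 zmed 32 z95 38
(42, 75)
px [229. 167.] n 40 c (672,318) size 18x53 ang 43.7 zmed 57 z95 74
px [266. 163.] n 47 c (690,186) size 21x26 ang 5.1 zmed 50 z95 55
px [313. 215.] n 3329 c (506,14) size 284x159 ang 6.8 zmed 64 z95 70
px [377. 192.] n 446 c (593,-207) size 99x59 ang 83.5 zmed 48 z95 54
px [373. 222.] n 449 c (489,-196) size 99x59 ang 87.4 zmed 48 z95 54
(25, 300)
px [223. 161.] n 337 c (679,327) size 46x41 ang 89.9 zmed 124 z95 181
px [267. 164.] n 63 c (689,185) size 21x28 ang 0.6 zmed 48 z95 55
px [441. 181.] n 174 c (643,-437) size 25x102 ang 89.9 zmed 34 z95 41
px [313. 215.] n 4171 c (504,14) size 296x170 ang 6.0 zmed 65 z95 82
px [377. 193.] n 483 c (593,-207) size 99x60 ang 83.5 zmed 48 z95 54
px [373. 222.] n 487 c (489,-196) size 99x59 ang 87.4 zmed 48 z95 54
px [421. 225.] n 255 c (483,-365) size 43x70 ang 1.2 zmed 32 z95 38
px [423. 255.] n 254 c (377,-373) size 42x72 ang 1.3 zmed 32 z95 38
[((376, 190), array([ 601., -204.,   51.])), ((373, 220), array([ 495., -195.,   47.])), ((420, 226), array([ 479., -363.,   30.])), ((423, 255), array([ 377., -374.,   28.])), ((300, 230), array([453.,  58.,  62.])), ((314, 214), array([506.,  10.,  97.])), ((206, 214), array([500., 388.,  64.])), ((350, 200), array([ 570., -115.,    4.]))]
```

```bash
cat >> h.py <<'E'
def to(x,y,z,yaw):
    """tool-axes shift and turn from the measured pose to a downward pose"""
    s=manip.read_state(); A=R.from_euler('xyz',s["eef_rot"]); B=R.from_euler('xyz',[np.pi,0,yaw])
    print("at",np.round(s["eef_pos"],1),np.round(s["eef_rot"],3),"delta",(A.inv().apply(np.array([x,y,z])-s["eef_pos"])).round(1),(A.inv()*B).as_rotvec().round(3),"gap",round(s["finger_gap"],1),"t",round(s["clock"],1))
E
python3 -m creep '[0, 0, -15, 0, 0, 0.15, 0, 0, -30, 0, 0, 0.3, 0, 0, -45, 0, 0, 0.45, 0, 0, -60, 0, 0, 0.6, 0, 0, -75, 0, 0, 0.75]' 50
python3 -m creep '[0, 0, 0, 0, 0, 0.14, 0, 0, 0, 0, 0, 0.28, 0, 0, 0, 0, 0, 0.41, 0, 0, 0, 0, 0, 0.41]'
python3 -c "
from h import *
to(506,14,300,1.67)"
```

```text
clock: 0.6
eef_pos: [167.1, 523.8, 299.5]
eef_rot: [-3.141, 0.0, 2.077]
wrist_force: [0.1, 0.8, 0.2]
finger_gap: 57.2
finger_force: 0.0
clock: 1.0
eef_pos: [167.1, 523.9, 298.9]
eef_rot: [-3.141, 0.001, 1.671]
wrist_force: [-0.5, 0.6, 0.3]
finger_gap: 49.9
finger_force: 0.0
at [167.1 523.9 298.9] [-3.141e+00  1.000e-03  1.671e+00] delta [-541.1  286.3   -0.8] [-0.     0.001  0.001] gap 49.9 t 1.0
```

```bash
python3 -m creep '[-38, 20, 0, 0, 0, 0, -76, 40, 0, 0, 0, 0, -115, 61, 0, 0, 0, 0, -155, 82, 0, 0, 0, 0, -195, 103, 0, 0, 0, 0]'
python3 -m creep '[-38, 20, 0, 0, 0, 0, -76, 40, 0, 0, 0, 0, -115, 61, 0, 0, 0, 0, -155, 82, 0, 0, 0, 0, -195, 103, 0, 0, 0, 0]'
python3 -m creep '[-38, 20, 0, 0, 0, 0, -76, 40, 0, 0, 0, 0, -115, 61, 0, 0, 0, 0, -151, 80, 0, 0, 0, 0, -151, 80, 0, 0, 0, 0]' | head -3
python3 - <<'E'
from h import *
s,a,d=cam("wrist"); cv2.imwrite("pics/w1.png",a[...,::-1]); P=cloud("wrist",d,s)
to(506,14,300,1.67)
for z in [(56,73),(85,108),(73,84),(40,108)]: print(z); rects(P,a,*z,(250,700),(-450,350),60)
E
```

```text
clock: 1.5
eef_pos: [290.0, 338.9, 299.2]
eef_rot: [-3.142, 0.0, 1.678]
wrist_force: [1.4, -0.0, 1.2]
finger_gap: 50.0
finger_force: 0.0
clock: 2.0
eef_pos: [412.4, 155.2, 299.3]
eef_rot: [3.141, -0.0, 1.677]
wrist_force: [0.7, 0.6, 0.3]
finger_gap: 49.6
finger_force: 0.0
clock: 2.5
eef_pos: [508.1, 11.6, 298.3]
eef_rot: [-3.14, 0.0, 1.673]
at [507.2  13.4 298.5] [-3.14  -0.     1.674] delta [ 0.7 -1.1 -1.5] [-0.001 -0.     0.004] gap 50.4 t 2.5
(56, 73)
px [320. 172.] n 20248 c (503,14) size 278x151 ang 6.0 zmed 64 z95 66
(85, 108)
px [319. 177.] n 550 c (503,16) size 13x70 ang 6.0 zmed 99 z95 101
(73, 84)
px [319. 157.] n 4208 c (503,15) size 296x169 ang 6.0 zmed 79 z95 81
px [323. 230.] n 524 c (515,-63) size 106x10 ang 6.1 zmed 79 z95 80
(40, 108)
px [472.  60.] n 483 c (689,186) size 22x29 ang 4.0 zmed 50 z95 52
px [320. 171.] n 25908 c (503,15) size 296x169 ang 6.0 zmed 64 z95 80
px [300. 283.] n 1163 c (490,-176) size 63x58 ang 87.8 zmed 48 z95 49
px [358. 289.] n 533 c (587,-172) size 48x41 ang 7.4 zmed 48 z95 49
```

View pics/w1.png

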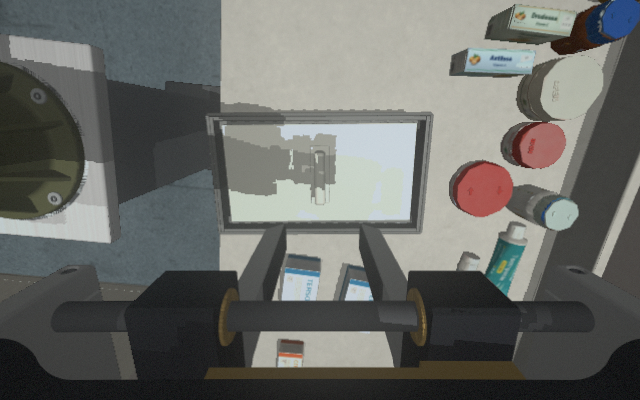

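The wrist view shows the crate rim from (208,112) to (432,232), with the fin upright at (320,177). The divider is free to grasp.

```bash
python3 -m creep '[2.4, -3.8, -2, 0, 0, 0, 2.4, -3.8, 40, 0, 0, 0, 2.4, -3.8, 80, 0, 0, 0, 2.4, -3.8, 120, 0, 0, 0, 2.4, -3.8, 160, 0, 0, 0]' 40 >/dev/null
python3 -m creep '[0, 0, 0, 0, 0, 0, 0, 0, 15, 0, 0, 0, 0, 0, 30, 0, 0, 0, 0, 0, 44, 0, 0, 0, 0, 0, 49, 0, 0, 0]' 
python3 -m creep '[0, 0, 0, 0, 0, 0, 0, 0, 0, 0, 0, 0, 0, 0, 0, 0, 0, 0, 0, 0, 0, 0, 0, 0, 0, 0, 0, 0, 0, 0]' 5 35
python3 -c "
from h import *
to(503,15,89,1.676)"
```

```text
clock: 3.55
eef_pos: [502.9, 17.7, 91.5]
eef_rot: [3.141, 0.0, 1.675]
wrist_force: [0.2, -0.7, 0.5]
finger_gap: 39.8
finger_force: 0.0
clock: 4.05
eef_pos: [503.1, 17.0, 91.1]
eef_rot: [3.14, 0.0, 1.673]
wrist_force: [-1.3, 1.3, 6.8]
finger_gap: 13.8
finger_force: 35.0
at [503.1  17.   91.1] [3.14  0.    1.673] delta [-1.9 -0.3  2.1] [ 0.001  0.    -0.003] gap 13.8 t 4.0
```

```bash
python3 -m creep '[0, 0, -15, 0, 0, 0, 0, 0, -35, 0, 0, 0, 0, 0, -60, 0, 0, 0, 0, 0, -85, 0, 0, 0, 0, 0, -90, 0, 0, 0]' 
python3 -m creep '[20, 2, 0, 0, 0, 0, 60, 6, 0, 0, 0, 0, 105, 11, 0, 0, 0, 0, 150, 15, 0, 0, 0, 0, 185, 19, 0, 0, 0, 0]' |tail -2
python3 -m creep '[12, 2, 0, 0, 0, 0, 12, 2, 25, 0, 0, 0, 12, 2, 60, 0, 0, 0, 12, 2, 95, 0, 0, 0, 12, 2, 120, 0, 0, 0]' 
python3 -c "
from h import *
to(503,213,33,1.676)"
```

```text
clock: 4.55
eef_pos: [503.5, 16.8, 182.6]
eef_rot: [3.138, 0.001, 1.673]
wrist_force: [-0.3, -0.2, -3.1]
finger_gap: 13.5
finger_force: 35.0
finger_gap: 14.0
finger_force: 35.0
clock: 5.55
eef_pos: [502.5, 213.9, 57.2]
eef_rot: [-3.139, 0.001, 1.672]
wrist_force: [-0.3, 0.2, -2.4]
finger_gap: 13.8
finger_force: 35.0
at [502.5 213.9  57.2] [-3.139e+00  1.000e-03  1.672e+00] delta [-1.   0.5 24.2] [-0.003  0.001 -0.004] gap 13.8 t 5.5
```

```bash
python3 -m creep '[0, 0, 0, 0, 0, 0, 0, 0, 10, 0, 0, 0, 0, 0, 20, 0, 0, 0, 0, 0, 20, 0, 0, 0]' 
python3 -m creep '[0, 0, 3, 0, 0, 0, 0, 0, 6, 0, 0, 0, 0, 0, 6, 0, 0, 0]'
```

```text
clock: 5.95
eef_pos: [503.3, 214.8, 39.6]
eef_rot: [-3.141, 0.0, 1.673]
wrist_force: [-0.1, -0.4, -2.4]
finger_gap: 13.5
finger_force: 35.0
clock: 6.25
eef_pos: [503.5, 215.0, 34.2]
eef_rot: [-3.142, -0.0, 1.673]
wrist_force: [-0.2, -0.9, -2.8]
finger_gap: 13.9
finger_force: 3.5
```

The grip slackened just here, about 2 mm above the counter. I'll lower the last bit and release.

```bash
python3 -m creep '[0, 0, 2, 0, 0, 0, 0, 0, 2, 0, 0, 0, 0, 0, 2, 0, 0, 0]'
python3 -m creep '[0, 0, 0, 0, 0, 0, 0, 0, 0, 0, 0, 0, 0, 0, 0, 0, 0, 0, 0, 0, -20, 0, 0, 0, 0, 0, -50, 0, 0, 0]' 40
python3 -m creep '[0, 0, -40, 0, 0, 0, 0, 0, -85, 0, 0, 0, 0, 0, -130, 0, 0, 0, 0, 0, -180, 0, 0, 0, 0, 0, -180, 0, 0, 0]' 75
python3 - <<'E'
from h import *
s,a,d=cam("wrist"); P=cloud("wrist",d,s)
for z in [(-3,12),(30,45)]: print(z); rects(P[:,:],a,*z,(340,700),(125,300),100)
to(593,-207,200,1.571-.113)
s,a,d=cam("top"); P=cloud("top",d)
for z in [(18,42),(42,75)]: print(z); rects(P,a,*z,(300,640),(-450,300),20)
E
```

```text
clock: 6.55
eef_pos: [503.6, 215.0, 32.3]
eef_rot: [3.142, -0.0, 1.673]
wrist_force: [0.0, -0.2, -3.0]
finger_gap: 13.9
finger_force: 35.0
clock: 7.05
eef_pos: [502.7, 214.7, 81.6]
eef_rot: [-3.139, 0.001, 1.673]
wrist_force: [-0.1, 0.8, -0.3]
finger_gap: 39.7
finger_force: 0.0
clock: 7.55
eef_pos: [505.2, 215.6, 269.2]
eef_rot: [3.131, -0.003, 1.673]
wrist_force: [-0.1, -0.2, -0.5]
finger_gap: 74.5
finger_force: 0.0
(-3, 12)
px [327. 171.] n 25071 c (520,212) size 360x175 ang 0.0 zmed 4 z95 6
(30, 45)
px [320. 178.] n 478 c (503,215) size 13x68 ang 6.0 zmed 40 z95 42
px [440. 206.] n 127 c (683,192) size 35x17 ang 58.4 zmed 37 z95 44
at [504.4 215.3 265.4] [ 3.136e+00 -1.000e-03  1.673e+00] delta [-429.3   44.8   65.1] [ 0.006 -0.002  0.215] gap 74.7 t 7.6
(18, 42)
px [299. 180.] n 24 c (636,67) size 16x57 ang 23.5 zmed 29 z95 41
px [441. 188.] n 95 c (616,-437) size 47x24 ang 0.2 zmed 35 z95 40
px [263. 215.] n 33 c (505,196) size 14x36 ang 4.3 zmed 39 z95 41
px [420. 225.] n 268 c (483,-364) size 44x70 ang 0.7 zmed 32 z95 37
px [423. 255.] n 268 c (378,-374) size 42x73 ang 1.3 zmed 32 z95 38
(42, 75)
px [294. 214.] n 360 c (502,82) size 66x282 ang 84.5 zmed 59 z95 70
px [333. 216.] n 290 c (506,-58) size 266x18 ang 6.0 zmed 59 z95 72
px [377. 192.] n 440 c (593,-207) size 99x59 ang 83.8 zmed 48 z95 53
px [373. 222.] n 449 c (489,-196) size 99x59 ang 87.6 zmed 48 z95 53
```

```bash
python3 -m creep '[-30, 4, 10, 0, 0, 0, -72, 8, 20, 0, 0, 0, -115, 12, 30, 0, 0, 0, -160, 17, 40, 0, 0, 0, -205, 22, 45, 0, 0, 0]' 80 |tail -1
python3 -m creep '[-45, 4, 4, 0, 0, 0.04, -90, 9, 8, 0, 0, 0.08, -135, 14, 12, 0, 0, 0.12, -180, 18, 16, 0, 0, 0.16, -215, 22, 20, 0, 0, 0.21]' |tail -1
python3 -m creep '[-9, 0, 0, 0, 0, 0, -9, 0, 0, 0, 0, 0]' |tail -1
python3 - <<'E'
from h import *
s,a,d=cam("wrist"); P=cloud("wrist",d,s)
rects(P,a,36,56,(400,700),(-300,-130),100)
to(593,-207,30,1.463)
E
```

```text
finger_force: 0.0
finger_force: 0.0
finger_force: 0.0
px [235. 187.] n 4498 c (489,-195) size 99x59 ang 87.7 zmed 48 z95 49
px [328. 187.] n 4365 c (593,-206) size 99x58 ang 83.7 zmed 48 z95 49
at [ 588.6 -206.8  196. ] [-3.140e+00 -1.000e-03  1.463e+00] delta [1.00e-01 4.70e+00 1.66e+02] [-0.002 -0.001  0.   ] gap 79.7 t 8.9
```

```bash
python3 -m creep '[1, 4.5, 10, 0, 0, 0, 1, 4.5, 50, 0, 0, 0, 1, 4.5, 90, 0, 0, 0, 1, 4.5, 130, 0, 0, 0, 1, 4.5, 150, 0, 0, 0]' |tail -1
python3 -m creep '[0, 0, 8, 0, 0, 0, 0, 0, 17, 0, 0, 0, 0, 0, 17, 0, 0, 0]'
python3 -m creep '[0, 0, 0, 0, 0, 0, 0, 0, 0, 0, 0, 0, 0, 0, 0, 0, 0, 0, 0, 0, 0, 0, 0, 0]' 45 25
python3 -m creep '[0, 0, -15, 0, 0, 0, 0, 0, -40, 0, 0, 0, 0, 0, -75, 0, 0, 0, 0, 0, -110, 0, 0, 0, 0, 0, -120, 0, 0, 0]' 
python3 -c "
from h import *
to(503+72*.9945,15+72*.1045,150,1.676)"
```

```text
finger_force: 0.0
clock: 9.7
eef_pos: [593.8, -206.2, 30.0]
eef_rot: [-3.141, -0.0, 1.464]
wrist_force: [0.3, -0.3, 0.4]
finger_gap: 80.1
finger_force: 0.0
clock: 10.1
eef_pos: [594.0, -206.9, 31.0]
eef_rot: [3.14, 0.0, 1.463]
wrist_force: [-1.0, 1.0, 4.1]
finger_gap: 57.6
finger_force: 25.0
clock: 10.6
eef_pos: [594.9, -207.2, 155.3]
eef_rot: [3.136, 0.002, 1.463]
wrist_force: [0.8, -0.1, -0.3]
finger_gap: 57.6
finger_force: 25.0
at [ 594.9 -207.2  155.3] [3.136e+00 2.000e-03 1.463e+00] delta [226.2 -45.    4.6] [ 0.006  0.002 -0.213] gap 57.6 t 10.6
```

```bash
python3 -m creep '[30, -6, 0, 0, 0, -0.04, 75, -15, 0, 0, 0, -0.09, 120, -24, 0, 0, 0, -0.14, 165, -33, 0, 0, 0, -0.18, 205, -41, 0, 0, 0, -0.213]' |tail -2
python3 -c "
from h import *
to(503+72*.9945,15+72*.1045,36,1.676)"
```

```text
finger_gap: 58.0
finger_force: 25.0
at [574.3   3.5 150. ] [-3.141 -0.     1.678] delta [ 18.9   2.5 114. ] [-0.001 -0.     0.002] gap 58.0 t 11.1
```

```bash
python3 -m creep '[12, 1.5, 0, 0, 0, 0, 19, 2.5, 10, 0, 0, 0, 19, 2.5, 30, 0, 0, 0, 19, 2.5, 50, 0, 0, 0, 19, 2.5, 60, 0, 0, 0]' |tail -2
python3 -c "
from h import *
to(503+72*.9945,15+72*.1045,36,1.676)"
```

```text
finger_gap: 57.9
finger_force: 25.0
at [574.7  19.5  87.7] [-3.139 -0.     1.674] delta [ 3.   0.4 51.7] [-0.003 -0.    -0.002] gap 57.9 t 11.6
```

```bash
python3 -m creep '[2.5, 0, 10, 0, 0, 0, 2.5, 0, 25, 0, 0, 0, 2.5, 0, 40, 0, 0, 0, 2.5, 0, 49, 0, 0, 0, 2.5, 0, 50, 0, 0, 0]'
python3 -m creep '[0, 0, 2, 0, 0, 0, 0, 0, 3, 0, 0, 0, 0, 0, 3, 0, 0, 0]'
```

```text
clock: 12.1
eef_pos: [574.7, 23.1, 38.8]
eef_rot: [-3.14, -0.0, 1.676]
wrist_force: [-0.2, 0.6, -0.3]
finger_gap: 57.9
finger_force: 25.0
clock: 12.4
eef_pos: [575.5, 23.1, 37.6]
eef_rot: [3.141, 0.0, 1.676]
wrist_force: [0.2, -0.2, -1.9]
finger_gap: 57.8
finger_force: 25.0
```

```bash
python3 -m creep '[0, 0, 0, 0, 0, 0, 0, 0, 0, 0, 0, 0, 0, 0, 0, 0, 0, 0, 0, 0, -20, 0, 0, 0, 0, 0, -55, 0, 0, 0]' 75
python3 -m creep '[0, 0, -40, 0, 0, 0, 0, 0, -80, 0, 0, 0, 0, 0, -100, 0, 0, 0, 0, 0, -110, 0, 0, 0, 0, 0, -110, 0, 0, 0]' 80|tail -1
python3 - <<'E'
from h import *
s,a,d=cam("wrist"); P=cloud("wrist",d,s)
rects(P,a,46,57.5,(350,680),(-90,120),100)
to(489,-195,150,1.531)
E
```

```text
clock: 12.9
eef_pos: [574.1, 23.1, 91.1]
eef_rot: [-3.138, -0.001, 1.676]
wrist_force: [0.6, -0.7, 0.8]
finger_gap: 74.8
finger_force: 0.0
finger_force: 0.0
px [153. 206.] n 1125 c (388,-22) size 80x163 ang 45.0 zmed 52 z95 57
px [340. 225.] n 685 c (608,-8) size 184x92 ang 48.9 zmed 52 z95 57
px [322. 188.] n 4313 c (575,23) size 58x99 ang 5.9 zmed 53 z95 54
at [575.1  23.1 201.6] [-3.141 -0.     1.676] delta [-207.9 -108.5   51.6] [-0.001 -0.     0.145] gap 79.9 t 13.4
```

Carton 1 is flat at (575,23), top at 53 mm. Next is carton 2.

```bash
python3 -m creep '[-35, -18, 0, 0, 0, 0, -72, -38, 0, 0, 0, 0.03, -112, -58, 5, 0, 0, 0.06, -152, -79, 15, 0, 0, 0.1, -190, -99, 25, 0, 0, 0.145]' |tail -1
python3 -m creep '[-18, -9, 5, 0, 0, 0, -18, -9, 5, 0, 0, 0]' |tail -1
python3 - <<'E'
from h import *
s,a,d=cam("wrist"); P=cloud("wrist",d,s)
rects(P,a,36,56,(400,700),(-300,-130),100)
to(489,-195,30,1.531)
E
```

```text
finger_force: 0.0
finger_force: 0.0
px [327. 195.] n 5106 c (489,-195) size 98x58 ang 87.7 zmed 48 z95 49
at [ 486.2 -194.2  170.7] [-3.139e+00 -1.000e-03  1.529e+00] delta [ -0.9   3.2 140.7] [-0.003 -0.001 -0.002] gap 80.4 t 14.2
```

```bash
python3 -m creep '[-0.5, 2.5, 10, 0, 0, 0, -0.5, 2.5, 50, 0, 0, 0, -0.5, 2.5, 90, 0, 0, 0, -0.5, 2.5, 120, 0, 0, 0, -0.5, 2.5, 132, 0, 0, 0]' |tail -1
python3 -m creep '[0, 0, 5, 0, 0, 0, 0, 0, 9, 0, 0, 0, 0, 0, 9, 0, 0, 0]'
python3 -m creep '[0, 0, 0, 0, 0, 0, 0, 0, 0, 0, 0, 0, 0, 0, 0, 0, 0, 0, 0, 0, 0, 0, 0, 0]' 45 25
python3 -m creep '[0, 0, -15, 0, 0, 0, 0, 0, -40, 0, 0, 0, 0, 0, -75, 0, 0, 0, 0, 0, -110, 0, 0, 0, 0, 0, -120, 0, 0, 0]' 
python3 -c "
from h import *
to(503-72*.9945,15-72*.1045,150,1.676)"
```

```text
finger_force: 0.0
clock: 15.0
eef_pos: [490.1, -194.4, 31.9]
eef_rot: [3.14, 0.001, 1.531]
wrist_force: [-0.1, 0.3, 0.3]
finger_gap: 80.4
finger_force: 0.0
clock: 15.4
eef_pos: [489.7, -194.6, 31.7]
eef_rot: [3.141, 0.0, 1.531]
wrist_force: [-0.5, 1.1, 4.8]
finger_gap: 57.7
finger_force: 25.0
clock: 15.9
eef_pos: [490.5, -194.9, 154.7]
eef_rot: [3.137, 0.002, 1.531]
wrist_force: [-0.9, -0.5, -1.1]
finger_gap: 57.6
finger_force: 25.0
at [ 490.5 -194.9  154.7] [3.137e+00 2.000e-03 1.531e+00] delta [199.9 -67.2   4. ] [ 0.004  0.002 -0.145] gap 57.6 t 15.9
```

```bash
python3 -m creep '[30, -10, 0, 0, 0, -0.03, 75, -25, 0, 0, 0, -0.07, 120, -40, 0, 0, 0, -0.11, 165, -55, 0, 0, 0, -0.145, 196, -66, 0, 0, 0, -0.145]' |tail -2
python3 -m creep '[0, 0, 0, 0, 0, 0, 0, 0, 10, 0, 0, 0, 0, 0, 30, 0, 0, 0, 0, 0, 45, 0, 0, 0, 0, 0, 45, 0, 0, 0]' |tail -2
python3 -c "
from h import *
to(503-72*.9945,15-72*.1045,37.5,1.676)"
```

```text
finger_gap: 57.7
finger_force: 25.0
finger_gap: 58.1
finger_force: 25.0
at [430.4   3.1 103.7] [-3.137e+00 -1.000e-03  1.674e+00] delta [ 4.2  1.7 66.2] [-0.004 -0.001 -0.002] gap 58.1 t 16.9
```

```bash
python3 -m creep '[4, 1.5, 10, 0, 0, 0, 4, 1.5, 30, 0, 0, 0, 4, 1.5, 50, 0, 0, 0, 4, 1.5, 64, 0, 0, 0, 4, 1.5, 65, 0, 0, 0]'
python3 -m creep '[0, 0, 2, 0, 0, 0, 0, 0, 4, 0, 0, 0, 0, 0, 4, 0, 0, 0]'
```

```text
clock: 17.4
eef_pos: [431.9, 8.0, 39.8]
eef_rot: [-3.139, -0.0, 1.675]
wrist_force: [-0.3, 0.7, -1.1]
finger_gap: 58.0
finger_force: 25.0
clock: 17.7
eef_pos: [432.8, 8.2, 37.6]
eef_rot: [3.141, 0.0, 1.676]
wrist_force: [0.6, -0.2, -1.1]
finger_gap: 57.9
finger_force: 25.0
```

```bash
python3 -m creep '[0, 0, 0, 0, 0, 0, 0, 0, 0, 0, 0, 0, 0, 0, 0, 0, 0, 0, 0, 0, -20, 0, 0, 0, 0, 0, -55, 0, 0, 0]' 75|tail -1
python3 -m creep '[0, 0, -40, 0, 0, 0, 0, 0, -80, 0, 0, 0, 0, 0, -120, 0, 0, 0, 0, 0, -160, 0, 0, 0, 0, 0, -160, 0, 0, 0]' 40|tail -1
python3 - <<'E'
from h import *
s,a,d=cam("wrist"); P=cloud("wrist",d,s)
rects(P,a,46,57.5,(350,680),(-90,120),700)
to(503,215,150,1.676)
E
```

```text
finger_force: 0.0
finger_force: 0.0
px [452. 198.] n 786 c (600,-12) size 198x97 ang 45.8 zmed 52 z95 57
px [428. 179.] n 3281 c (575,24) size 59x98 ang 5.7 zmed 53 z95 54
px [320. 180.] n 3188 c (433,8) size 58x98 ang 6.0 zmed 53 z95 54
at [433.1   8.2 254.2] [3.137e+00 1.000e-03 1.676e+00] delta [198.5  90.7 104.5] [ 0.004  0.001 -0.   ] gap 40.3 t 18.8
```

Both cartons are flat in the crate with tops at 53 mm. Now I'll fetch the divider.

```bash
python3 -m creep '[30, 14, 0, 0, 0, 0, 75, 34, 0, 0, 0, 0, 120, 55, 0, 0, 0, 0, 165, 75, 0, 0, 0, 0, 198, 91, 20, 0, 0, 0]' |tail -1
python3 -m creep '[0, 0, 20, 0, 0, 0, 0, 0, 20, 0, 0, 0]' |tail -1
python3 - <<'E'
from h import *
s,a,d=cam("wrist"); P=cloud("wrist",d,s)
rects(P,a,30,45,(340,640),(125,300),100)
to(503,215,33,1.676)
E
```

```text
finger_force: 0.0
finger_force: 0.0
px [326. 187.] n 623 c (503,214) size 14x68 ang 6.5 zmed 40 z95 42
at [501.4 214.4 210.2] [-3.137e+00  1.000e-03  1.676e+00] delta [  0.6   2.4 177.2] [-0.004  0.001  0.   ] gap 39.7 t 19.5
```

```bash
python3 -m creep '[0, 1.5, 15, 0, 0, 0, 0, 1.5, 55, 0, 0, 0, 0, 1.5, 100, 0, 0, 0, 0, 1.5, 140, 0, 0, 0, 0, 1.5, 162, 0, 0, 0]' |tail -1
python3 -m creep '[0, 0, 8, 0, 0, 0, 0, 0, 16, 0, 0, 0, 0, 0, 16, 0, 0, 0]'
python3 -m creep '[0, 0, 0, 0, 0, 0, 0, 0, 0, 0, 0, 0, 0, 0, 0, 0, 0, 0, 0, 0, 0, 0, 0, 0, 0, 0, 0, 0, 0, 0]' 5 40
python3 -m creep '[0, 0, -15, 0, 0, 0, 0, 0, -40, 0, 0, 0, 0, 0, -80, 0, 0, 0, 0, 0, -120, 0, 0, 0, 0, 0, -140, 0, 0, 0]'
python3 -c "
from h import *
to(503,15,150,1.676)"
```

```text
finger_force: 0.0
clock: 20.3
eef_pos: [504.1, 214.6, 34.8]
eef_rot: [3.141, -0.0, 1.675]
wrist_force: [-0.4, 0.2, 0.1]
finger_gap: 39.9
finger_force: 0.0
clock: 20.8
eef_pos: [503.9, 214.9, 34.8]
eef_rot: [3.141, -0.0, 1.676]
wrist_force: [-1.5, -0.1, 6.2]
finger_gap: 13.6
finger_force: 40.0
clock: 21.3
eef_pos: [504.3, 215.0, 178.6]
eef_rot: [3.138, -0.001, 1.676]
wrist_force: [0.7, 0.0, -3.2]
finger_gap: 13.5
finger_force: 40.0
at [504.3 215.  178.6] [ 3.138e+00 -1.000e-03  1.676e+00] delta [-198.8  -22.4   28.3] [ 0.004 -0.001 -0.   ] gap 13.5 t 21.3
```

```bash
python3 -m creep '[-25, -3, 0, 0, 0, 0, -70, -8, 0, 0, 0, 0, -115, -13, 0, 0, 0, 0, -160, -18, 0, 0, 0, 0, -195, -22, 0, 0, 0, 0]' |tail -1
python3 -m creep '[-2, 0, 0, 0, 0, 0, -2, 0, 0, 0, 0, 0, -2, 0, 0, 0, 0, 0]' |tail -1
python3 -c "
from h import *
to(503,15.3,95,1.676)"
```

```text
finger_force: 40.0
finger_force: 40.0
at [502.4  17.3 174.6] [ 3.141 -0.     1.676] delta [-2.1  0.4 79.6] [ 0. -0.  0.] gap 13.5 t 22.1
```

```bash
python3 -m creep '[-1.5, 0.4, 10, 0, 0, 0, -1.5, 0.4, 25, 0, 0, 0, -1.5, 0.4, 40, 0, 0, 0, -1.5, 0.4, 55, 0, 0, 0, -1.5, 0.4, 60, 0, 0, 0]'
python3 -m creep '[0, 0, 5, 0, 0, 0, 0, 0, 10, 0, 0, 0, 0, 0, 15, 0, 0, 0, 0, 0, 17, 0, 0, 0, 0, 0, 17, 0, 0, 0]'
```

```text
clock: 22.6
eef_pos: [502.2, 15.9, 112.3]
eef_rot: [-3.139, -0.0, 1.677]
wrist_force: [-0.2, 0.5, -2.2]
finger_gap: 13.7
finger_force: 40.0
clock: 23.1
eef_pos: [503.0, 15.1, 97.1]
eef_rot: [-3.141, -0.0, 1.676]
wrist_force: [-0.6, 0.3, -2.1]
finger_gap: 13.8
finger_force: 40.0
```

```bash
python3 -m creep '[0, 0, 1.5, 0, 0, 0, 0, 0, 3, 0, 0, 0, 0, 0, 3, 0, 0, 0]'
python3 -m creep '[0, 0, 0, 0, 0, 0, 0, 0, 0, 0, 0, 0, 0, 0, 0, 0, 0, 0, 0, 0, -20, 0, 0, 0, 0, 0, -55, 0, 0, 0]' 40
python3 -m creep '[0, 0, -40, 0, 0, 0, 0, 0, -80, 0, 0, 0, 0, 0, -120, 0, 0, 0, 0, 0, -160, 0, 0, 0, 0, 0, -160, 0, 0, 0]' 65|tail -1
python3 - <<'E'
from h import *
s,a,d=cam("wrist"); P=cloud("wrist",d,s); cv2.imwrite("pics/w2.png",a[...,::-1])
for z in [(59,69),(85,108),(73,84)]: print(z); rects(P,a,*z,(340,680),(-90,120),200)
# plate tilt
m=(P[...,2]>59)&(P[...,2]<69)&(abs(P[...,0]-503)<110)&(abs(P[...,1]-15)<45); q=P[m]; A=np.c_[q[:,:2]-[503,15],np.ones(len(q))]; print(np.linalg.lstsq(A,q[:,2],rcond=None)[0])
s,a,d=cam("top"); P=cloud("top",d); rects(P,a,18,42,(300,640),(-450,-100),60)
to(483,-364,150,1.571)
E
```

```text
clock: 23.4
eef_pos: [503.0, 15.1, 94.2]
eef_rot: [-3.142, -0.0, 1.676]
wrist_force: [-0.2, 0.0, -2.0]
finger_gap: 13.2
finger_force: 40.0
clock: 23.9
eef_pos: [502.0, 15.1, 148.3]
eef_rot: [-3.138, -0.001, 1.676]
wrist_force: [0.9, -0.5, -0.7]
finger_gap: 40.0
finger_force: 0.0
finger_force: 0.0
(59, 69)
px [320. 173.] n 17189 c (503,14) size 277x150 ang 6.1 zmed 64 z95 65
(85, 108)
px [320. 179.] n 499 c (503,14) size 13x69 ang 5.8 zmed 99 z95 101
(73, 84)
px [320. 154.] n 3778 c (503,15) size 296x169 ang 6.0 zmed 79 z95 81
px [323. 228.] n 675 c (514,-63) size 150x10 ang 6.2 zmed 79 z95 81
[4.54263004e-04 1.06880378e-03 6.38287182e+01]
px [440. 188.] n 94 c (616,-437) size 25x47 ang 88.3 zmed 34 z95 41
px [420. 225.] n 267 c (483,-364) size 44x70 ang 0.9 zmed 32 z95 37
px [423. 255.] n 261 c (377,-374) size 42x72 ang 1.3 zmed 31 z95 38
at [503.   15.1 309.4] [3.141 0.    1.676] delta [-374.9  -59.8  159.4] [0.001 0.    0.105] gap 64.9 t 24.5
```

View pics/w2.png

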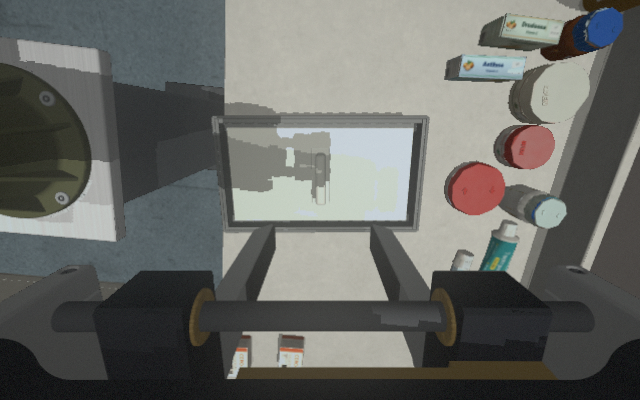

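The divider sits level in the crate: plate top at 64 mm, fin at (320,179), plate at (222–420,125–222) inside the rim. Next are the plaster boxes.

```bash
python3 -m creep '[-30, -5, 5, 0, 0, 0, -72, -12, 15, 0, 0, 0, -115, -18, 25, 0, 0, 0, -160, -25, 35, 0, 0, 0, -205, -33, 45, 0, 0, 0]' |tail -1
python3 -m creep '[-45, -7, 15, 0, 0, 0.02, -90, -14, 30, 0, 0, 0.04, -130, -21, 45, 0, 0, 0.06, -170, -27, 60, 0, 0, 0.09, -170, -27, 75, 0, 0, 0.09]' |tail -1
python3 -m creep '[0, 0, 0, 0, 0, 0]' |tail -1
python3 - <<'E'
from h import *
s,a,d=cam("wrist"); P=cloud("wrist",d,s)
rects(P,a,22,40,(300,600),(-450,-300),100)
to(483,-364,23,1.586)
E
```

```text
finger_force: 0.0
finger_force: 0.0
finger_force: 0.0
px [325. 190.] n 2373 c (483,-364) size 45x71 ang 0.0 zmed 32 z95 33
px [236. 196.] n 2434 c (379,-373) size 46x71 ang 3.0 zmed 32 z95 33
px [417. 252.] n 192 c (597,-438) size 7x24 ang 2.1 zmed 34 z95 39
at [ 481.9 -363.6  187.1] [-3.139e+00 -3.000e-03  1.585e+00] delta [ -0.9   1.6 164.1] [-0.003 -0.003 -0.001] gap 65.2 t 25.6
```

```bash
python3 -m creep '[0, 1, 15, 0, 0, 0, 0, 1, 55, 0, 0, 0, 0, 1, 95, 0, 0, 0, 0, 1, 130, 0, 0, 0, 0, 1, 148, 0, 0, 0]' |tail -1
python3 -m creep '[0, 0, 8, 0, 0, 0, 0, 0, 16, 0, 0, 0, 0, 0, 16, 0, 0, 0]'
python3 -m creep '[0, 0, 0, 0, 0, 0, 0, 0, 0, 0, 0, 0, 0, 0, 0, 0, 0, 0, 0, 0, 0, 0, 0, 0]' 30 15
python3 -m creep '[0, 0, -15, 0, 0, 0, 0, 0, -40, 0, 0, 0, 0, 0, -80, 0, 0, 0, 0, 0, -120, 0, 0, 0, 0, 0, -150, 0, 0, 0]'
python3 -c "
from h import *
to(503+72*.9945,15+72*.1045,170,1.676)"
```

```text
finger_force: 0.0
clock: 26.45
eef_pos: [483.8, -363.8, 25.1]
eef_rot: [3.142, 0.0, 1.586]
wrist_force: [-0.1, 0.2, 0.1]
finger_gap: 65.0
finger_force: 0.0
clock: 26.85
eef_pos: [483.9, -364.3, 26.0]
eef_rot: [3.141, 0.001, 1.586]
wrist_force: [-0.8, 1.2, 5.8]
finger_gap: 45.0
finger_force: 15.0
clock: 27.35
eef_pos: [483.8, -364.2, 179.1]
eef_rot: [3.139, 0.002, 1.586]
wrist_force: [0.2, -0.8, -0.0]
finger_gap: 44.8
finger_force: 15.0
at [ 483.8 -364.2  179.1] [3.139e+00 2.000e-03 1.586e+00] delta [385.4  96.5   8.6] [ 0.002  0.002 -0.09 ] gap 44.8 t 27.4
```

```bash
python3 -m creep '[30, 7, 0, 0, 0, 0, 72, 18, 0, 0, 0, 0, 114, 28, 0, 0, 0, 0, 156, 39, 0, 0, 0, 0, 198, 50, 0, 0, 0, 0]' |tail -2
python3 -m creep '[42, 10, 0, 0, 0, -0.02, 84, 21, 0, 0, 0, -0.04, 126, 32, 0, 0, 0, -0.06, 165, 41, 0, 0, 0, -0.09, 187, 46, 0, 0, 0, -0.09]' |tail -2
python3 -m creep '[0, 0, 0, 0, 0, 0, 0, 0, 10, 0, 0, 0, 0, 0, 30, 0, 0, 0, 0, 0, 45, 0, 0, 0, 0, 0, 45, 0, 0, 0]' |tail -2
python3 -c "
from h import *
to(503+72*.9945,15+72*.1045,91,1.676)"
```

```text
finger_gap: 45.2
finger_force: 15.0
finger_gap: 44.8
finger_force: 15.0
finger_gap: 45.0
finger_force: 15.0
at [572.6  21.  128.1] [-3.138 -0.     1.674] delta [ 1.3  2.3 37.1] [-0.004 -0.    -0.002] gap 45.0 t 28.9
```

```bash
python3 -m creep '[1, 2, 10, 0, 0, 0, 1, 2, 20, 0, 0, 0, 1, 2, 30, 0, 0, 0, 1, 2, 37, 0, 0, 0, 1, 2, 37, 0, 0, 0]'
python3 -m creep '[0, 0, 1, 0, 0, 0, 0, 0, 2, 0, 0, 0, 0, 0, 2, 0, 0, 0]'
```

```text
clock: 29.35
eef_pos: [575.3, 23.5, 92.1]
eef_rot: [-3.14, -0.0, 1.676]
wrist_force: [-0.3, -0.8, -0.3]
finger_gap: 45.1
finger_force: 15.0
clock: 29.65
eef_pos: [575.9, 23.5, 91.5]
eef_rot: [3.141, 0.0, 1.676]
wrist_force: [-0.3, -0.3, -0.1]
finger_gap: 44.8
finger_force: 15.0
```

```bash
python3 -m creep '[0, 0, 1.5, 0, 0, 0, 0, 0, 1.5, 0, 0, 0]' |sed -n 2,4p
python3 -m creep '[0, 0, 0, 0, 0, 0, 0, 0, 0, 0, 0, 0, 0, 0, 0, 0, 0, 0, 0, 0, -20, 0, 0, 0, 0, 0, -55, 0, 0, 0]' 62|tail -1
python3 -m creep '[0, 0, -40, 0, 0, 0, 0, 0, -80, 0, 0, 0, 0, 0, -100, 0, 0, 0, 0, 0, -100, 0, 0, 0]' 65|tail -1
python3 - <<'E'
from h import *
s,a,d=cam("wrist"); P=cloud("wrist",d,s)
for z in [(59,68),(89,103)]: print(z); rects(P,a,*z,(340,680),(-90,120),200)
s,a,d=cam("top"); P=cloud("top",d); rects(P,a,18,42,(300,640),(-450,-100),60)
to(378.5,-373.5,150,1.571+.035)
E
```

```text
eef_pos: [575.9, 23.5, 90.0]
eef_rot: [3.141, 0.0, 1.676]
wrist_force: [-0.4, 0.5, 1.3]
finger_force: 0.0
finger_force: 0.0
(59, 68)
px [253. 182.] n 20805 c (503,14) size 278x150 ang 6.1 zmed 64 z95 65
(89, 103)
px [321. 189.] n 2368 c (576,24) size 45x70 ang 5.5 zmed 96 z95 97
px [257. 191.] n 789 c (503,14) size 14x69 ang 5.9 zmed 99 z95 101
px [441. 188.] n 92 c (616,-438) size 45x24 ang 1.5 zmed 35 z95 41
px [423. 255.] n 266 c (377,-374) size 42x72 ang 1.3 zmed 31 z95 37
at [575.6  23.5 244. ] [-3.141 -0.     1.676] delta [-374.2 -237.5   94.1] [-0.001 -0.     0.07 ] gap 65.2 t 30.9
```

```bash
python3 -m creep '[-25, -16, 0, 0, 0, 0, -62, -40, 0, 0, 0, 0, -100, -64, 0, 0, 0, 0, -138, -88, 10, 0, 0, 0, -176, -112, 20, 0, 0, 0]' |tail -1
python3 -m creep '[-38, -24, 10, 0, 0, 0.02, -76, -48, 20, 0, 0, 0.04, -114, -72, 30, 0, 0, 0.055, -152, -96, 35, 0, 0, 0.07, -190, -120, 40, 0, 0, 0.07]' |tail -1
python3 -m creep '[-6, -6, 0, 0, 0, 0, -6, -6, 0, 0, 0, 0]' |tail -1
python3 - <<'E'
from h import *
s,a,d=cam("wrist"); P=cloud("wrist",d,s)
rects(P,a,22,40,(300,600),(-450,-300),100)
to(378.5,-373.5,23,1.606)
E
```

```text
finger_force: 0.0
finger_force: 0.0
finger_force: 0.0
px [325. 191.] n 2380 c (378,-372) size 45x70 ang 3.0 zmed 32 z95 33
px [503. 251.] n 274 c (596,-438) size 8x23 ang 0.3 zmed 33 z95 39
at [ 377.3 -370.5  183.6] [-3.140e+00 -2.000e-03  1.605e+00] delta [ -3.3   1.3 160.6] [-0.001 -0.002 -0.001] gap 65.0 t 32.1
```

```bash
python3 -m creep '[-2, 1, 15, 0, 0, -0.018, -2, 1, 55, 0, 0, -0.018, -2, 1, 95, 0, 0, -0.018, -2, 1, 130, 0, 0, -0.018, -2, 1, 147, 0, 0, -0.018]' |tail -1
python3 -m creep '[0, 0, 6, 0, 0, 0, 0, 0, 12, 0, 0, 0, 0, 0, 12, 0, 0, 0]'
python3 -m creep '[0, 0, 0, 0, 0, 0, 0, 0, 0, 0, 0, 0, 0, 0, 0, 0, 0, 0, 0, 0, 0, 0, 0, 0]' 30 15
python3 -m creep '[0, 0, -15, 0, 0, 0, 0, 0, -40, 0, 0, 0, 0, 0, -80, 0, 0, 0, 0, 0, -120, 0, 0, 0, 0, 0, -150, 0, 0, 0]'
python3 -c "
from h import *
to(503-72*.9945,15-72*.1045,170,1.676)"
```

```text
finger_force: 0.0
clock: 32.9
eef_pos: [379.2, -372.6, 26.0]
eef_rot: [3.141, 0.0, 1.625]
wrist_force: [0.2, -0.7, 0.1]
finger_gap: 64.8
finger_force: 0.0
clock: 33.3
eef_pos: [378.9, -373.2, 26.4]
eef_rot: [3.141, 0.001, 1.624]
wrist_force: [-0.4, 1.6, 4.9]
finger_gap: 45.0
finger_force: 15.0
clock: 33.8
eef_pos: [378.8, -373.1, 178.3]
eef_rot: [3.14, 0.001, 1.624]
wrist_force: [-0.2, 1.2, -0.2]
finger_gap: 44.6
finger_force: 15.0
at [ 378.8 -373.1  178.3] [3.140e+00 1.000e-03 1.624e+00] delta [377.3  72.7   7.8] [ 0.001  0.001 -0.052] gap 44.6 t 33.8
```

```bash
python3 -m creep '[30, 6, 0, 0, 0, 0, 72, 14, 0, 0, 0, 0, 114, 22, 0, 0, 0, 0, 156, 30, 0, 0, 0, 0, 198, 38, 0, 0, 0, 0]' |tail -2
python3 -m creep '[42, 8, 0, 0, 0, -0.02, 84, 16, 0, 0, 0, -0.04, 126, 24, 0, 0, 0, -0.052, 165, 32, 0, 0, 0, -0.052, 179, 35, 0, 0, 0, -0.052]' |tail -2
python3 -m creep '[0, 0, 0, 0, 0, 0, 0, 0, 10, 0, 0, 0, 0, 0, 30, 0, 0, 0, 0, 0, 45, 0, 0, 0, 0, 0, 45, 0, 0, 0]' |tail -2
python3 -c "
from h import *
to(503-72*.9945,15-72*.1045,91.5,1.676)"
```

```text
finger_gap: 45.1
finger_force: 15.0
finger_gap: 44.6
finger_force: 15.0
finger_gap: 45.0
finger_force: 15.0
at [430.4   6.3 128.7] [-3.138e+00 -1.000e-03  1.674e+00] delta [ 1.   1.2 37.2] [-0.004 -0.001 -0.002] gap 45.0 t 35.3
```

```bash
python3 -m creep '[1, 1, 10, 0, 0, 0, 1, 1, 20, 0, 0, 0, 1, 1, 30, 0, 0, 0, 1, 1, 37, 0, 0, 0, 1, 1, 37, 0, 0, 0]' |sed -n 2,4p
python3 -m creep '[0, 0, 1, 0, 0, 0, 0, 0, 2, 0, 0, 0, 0, 0, 3, 0, 0, 0, 0, 0, 3, 0, 0, 0]' |sed -n 2,4p
python3 -m creep '[0, 0, 0, 0, 0, 0, 0, 0, 0, 0, 0, 0, 0, 0, 0, 0, 0, 0, 0, 0, -20, 0, 0, 0, 0, 0, -55, 0, 0, 0]' 62|tail -1
python3 -m creep '[0, 0, -40, 0, 0, 0, 0, 0, -80, 0, 0, 0, 0, 0, -120, 0, 0, 0, 0, 0, -160, 0, 0, 0, 0, 0, -160, 0, 0, 0]' 40|tail -1
python3 - <<'E'
from h import *
s,a,d=cam("wrist"); P=cloud("wrist",d,s); cv2.imwrite("pics/w3.png",a[...,::-1])
for z in [(59,68),(89,103)]: print(z); rects(P,a,*z,(340,680),(-90,120),200)
f=np.load("top0.npz"); P=cloud("top",f["d"]); rects(P,f["a"],8,45,(420,580),(320,450),30);rects(P,f["a"],48,80,(420,580),(320,450),10)
to(500,388,250,1.6)
E
```

```text
eef_pos: [432.0, 8.5, 92.8]
eef_rot: [-3.14, -0.0, 1.676]
wrist_force: [0.3, 0.0, -1.3]
eef_pos: [432.5, 8.5, 90.8]
eef_rot: [3.141, 0.0, 1.676]
wrist_force: [0.9, 0.1, -0.3]
finger_force: 0.0
finger_force: 0.0
(59, 68)
px [368. 173.] n 13217 c (504,14) size 277x149 ang 6.0 zmed 64 z95 65
(89, 103)
px [320. 178.] n 1690 c (432,10) size 45x70 ang 5.4 zmed 96 z95 97
px [426. 178.] n 1743 c (575,25) size 46x70 ang 5.8 zmed 96 z95 97
px [372. 180.] n 551 c (503,14) size 14x69 ang 6.2 zmed 99 z95 101
px [207. 215.] n 573 c (501,399) size 97x101 ang 33.5 zmed 33 z95 42
px [203. 213.] n 69 c (502,400) size 57x14 ang 71.1 zmed 68 z95 74
at [433.    8.4 307.6] [3.138e+00 1.000e-03 1.676e+00] delta [370.5 106.2  57.8] [0.004 0.001 0.076] gap 40.2 t 37.2
```

View pics/w3.png

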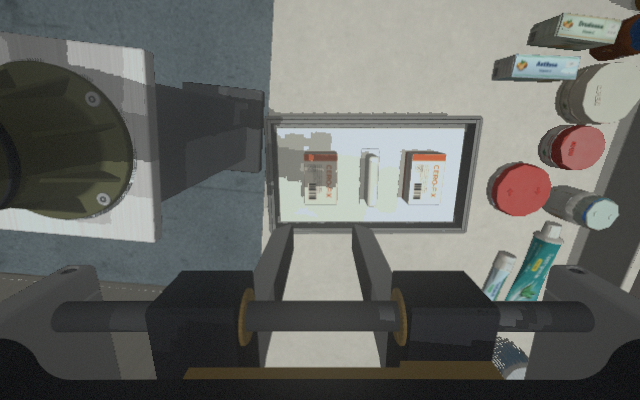

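Two plaster boxes lie flat on the divider at (322,178) and (426,178), with the fin between them at (371,180). On to the timer.

```bash
python3 -m creep '[30, 8, 0, 0, 0, 0, 72, 20, 0, 0, 0, 0, 114, 32, 0, 0, 0, 0, 156, 44, 0, 0, 0, 0, 198, 56, 0, 0, 0, 0]' |tail -1
python3 -m creep '[42, 12, 0, 0, 0, 0, 84, 24, 20, 0, 0, 0, 126, 36, 40, 0, 0, 0, 165, 48, 60, 0, 0, 0, 184, 52, 80, 0, 0, 0]' |tail -1
python3 -m creep '[0, 0, 0, 0, 0, 0, 0, 0, 0, 0, 0, 0]' |tail -1
python3 - <<'E'
from h import *
s,a,d=cam("wrist"); P=cloud("wrist",d,s); np.savez("t.npz",a=a,P=P)
c=a[60:280,200:440]; cv2.imwrite("pics/t1.png",cv2.resize(c,(720,660)[:2] if 0 else (640,587),interpolation=cv2.INTER_CUBIC)[...,::-1])
for z in [(26,35),(60,80),(10,80)]: print(z); rects(P,a,*z,(400,600),(320,480),60)
to(501,400,60,1.6); print(s["joints"])
E
```

```text
finger_force: 0.0
finger_force: 0.0
finger_force: 0.0
(26, 35)
px [326. 178.] n 2527 c (503,402) size 94x95 ang 32.1 zmed 32 z95 33
(60, 80)
px [326. 187.] n 574 c (503,401) size 56x14 ang 70.5 zmed 68 z95 70
(10, 80)
px [326. 178.] n 4491 c (502,404) size 98x97 ang 61.3 zmed 32 z95 68
at [499.9 399.  225.8] [-3.141  0.     1.675] delta [  0.9   1.2 165.8] [-0.     0.     0.075] gap 40.1 t 38.5
[ 6.17109124e-01  5.04304315e-01  1.23707021e+00 -1.41026791e-04
  1.40258183e+00  5.11749968e-01]
```

View pics/t1.png

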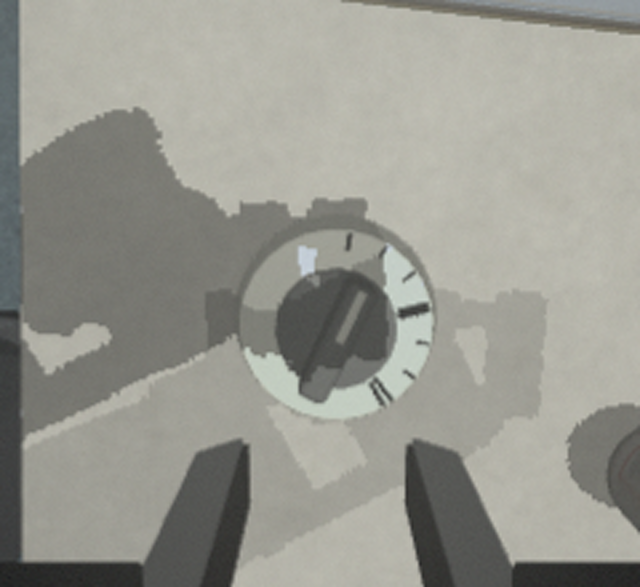

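Run:
```python
from h import *
s=manip.read_state()
t={0:(349,242),5:(384,251),10:(409,276),15:(413,310),20:(425,343),25:(410,374),30:(382,392)}
px=[(200+u*.375,60+v*.3748) for u,v in t.values()]
w=rayplane("wrist",px,32,s)[:,:2]; c=np.array([503,401.5])
for k,p in zip(t,w):
    b=np.arctan2(*(p-c)[::-1]); print(k,p.round(1),"r",np.linalg.norm(p-c).round(1),"zero dir deg",np.degrees(b+k*.08).round(1))
```

```text
0 [505.6 441.4] r 40.0 zero dir deg 86.3
5 [522.4 439. ] r 42.2 zero dir deg 85.6
10 [535.6 428.6] r 42.4 zero dir deg 85.5
15 [539.7 412.6] r 38.3 zero dir deg 85.6
20 [547.7 397.1] r 44.9 zero dir deg 86.1
25 [542.6 380.9] r 44.6 zero dir deg 87.1
30 [530.1 370.3] r 41.3 zero dir deg 88.5
```

```bash
python3 -m creep '[0, 0, 0, 0, 0, -0.14, 0, 0, 0, 0, 0, -0.28, 0, 0, 0, 0, 0, -0.42, 0, 0, 0, 0, 0, -0.56, 0, 0, 0, 0, 0, -0.7]' |tail -1
python3 -m creep '[0, 0, 0, 0, 0, -0.14, 0, 0, 0, 0, 0, -0.28, 0, 0, 0, 0, 0, -0.42, 0, 0, 0, 0, 0, -0.56, 0, 0, 0, 0, 0, -0.7]' |tail -1
python3 -m creep '[0, 0, 0, 0, 0, -0.14, 0, 0, 0, 0, 0, -0.28, 0, 0, 0, 0, 0, -0.42, 0, 0, 0, 0, 0, -0.56, 0, 0, 0, 0, 0, -0.7]' |tail -1
python3 -m creep '[0, 0, 0, 0, 0, -0.14, 0, 0, 0, 0, 0, -0.28, 0, 0, 0, 0, 0, -0.42, 0, 0, 0, 0, 0, -0.56, 0, 0, 0, 0, 0, -0.6]' |tail -1
python3 -m creep '[0, 0, 0, 0, 0, 0, 0, 0, 0, 0, 0, 0]' |tail -1
python3 - <<'E'
from h import *
s,a,d=cam("wrist"); P=cloud("wrist",d,s)
for z in [(26,35),(60,80),(10,80)]: rects(P,a,*z,(400,600),(320,480),60)
to(503,401,60,4.372); print(np.round(s["joints"],3))
E
```

```text
finger_force: 0.0
finger_force: 0.0
finger_force: 0.0
finger_force: 0.0
finger_force: 0.0
px [321. 179.] n 2481 c (502,400) size 94x94 ang 37.4 zmed 32 z95 33
px [320. 189.] n 558 c (502,400) size 56x13 ang 70.7 zmed 68 z95 69
px [321. 179.] n 4435 c (501,397) size 97x98 ang 37.4 zmed 32 z95 68
at [500.1 399.2 226.5] [-3.141e+00  1.000e-03 -1.910e+00] delta [ -2.5  -2.  166.5] [-0.001  0.001  0.002] gap 40.0 t 40.8
[ 0.616  0.502  1.236 -0.     1.403 -2.186]
```

```bash
python3 -m creep '[-2, -1.8, 15, 0, 0, 0, -2, -1.8, 55, 0, 0, 0, -2, -1.8, 95, 0, 0, 0, -2, -1.8, 130, 0, 0, 0, -2, -1.8, 145, 0, 0, 0]' |tail -1
python3 -m creep '[0, 0, 8, 0, 0, 0, 0, 0, 16, 0, 0, 0, 0, 0, 19, 0, 0, 0, 0, 0, 19, 0, 0, 0]'
python3 -m creep '[0, 0, 0, 0, 0, 0, 0, 0, 0, 0, 0, 0, 0, 0, 0, 0, 0, 0, 0, 0, 0, 0, 0, 0, 0, 0, 0, 0, 0, 0]' 5 25
```

```text
finger_force: 0.0
clock: 41.65
eef_pos: [502.5, 401.2, 62.4]
eef_rot: [-3.141, 0.001, -1.907]
wrist_force: [-0.9, 0.0, -0.3]
finger_gap: 40.1
finger_force: 0.0
clock: 42.15
eef_pos: [503.4, 400.7, 62.2]
eef_rot: [-3.139, 0.001, -1.908]
wrist_force: [7.3, -2.2, -0.7]
finger_gap: 13.8
finger_force: 25.0
```

```bash
python3 -m creep '[0, 0, 0, 0, 0, 0.1, 0, 0, 0, 0, 0, 0.22, 0, 0, 0, 0, 0, 0.34, 0, 0, 0, 0, 0, 0.46, 0, 0, 0, 0, 0, 0.57]'
python3 -m creep '[0, 0, 0, 0, 0, 0.1, 0, 0, 0, 0, 0, 0.22, 0, 0, 0, 0, 0, 0.34, 0, 0, 0, 0, 0, 0.46, 0, 0, 0, 0, 0, 0.57]'
python3 -m creep '[0, 0, 0, 0, 0, 0.1, 0, 0, 0, 0, 0, 0.22, 0, 0, 0, 0, 0, 0.34, 0, 0, 0, 0, 0, 0.46, 0, 0, 0, 0, 0, 0.57]'
python3 -m creep '[0, 0, 0, 0, 0, 0.1, 0, 0, 0, 0, 0, 0.22, 0, 0, 0, 0, 0, 0.34, 0, 0, 0, 0, 0, 0.46, 0, 0, 0, 0, 0, 0.57]'
python3 -m creep '[0, 0, 0, 0, 0, 0, 0, 0, 0, 0, 0, 0]'
```

```text
clock: 42.65
eef_pos: [503.8, 400.4, 62.2]
eef_rot: [-3.14, 0.002, -2.483]
wrist_force: [10.6, -3.4, -1.0]
finger_gap: 13.8
finger_force: 25.0
clock: 43.15
eef_pos: [504.0, 400.0, 62.3]
eef_rot: [-3.141, 0.003, -3.053]
wrist_force: [10.1, -7.4, -1.1]
finger_gap: 13.7
finger_force: 25.0
clock: 43.65
eef_pos: [503.9, 399.5, 62.2]
eef_rot: [-3.141, 0.003, 2.66]
wrist_force: [8.7, -10.4, 1.2]
finger_gap: 13.8
finger_force: 25.0
clock: 44.15
eef_pos: [503.6, 399.1, 62.2]
eef_rot: [3.141, 0.003, 2.09]
wrist_force: [5.3, -14.1, 3.2]
finger_gap: 13.9
finger_force: 25.0
clock: 44.35
eef_pos: [503.6, 399.1, 62.2]
eef_rot: [3.141, 0.003, 2.095]
wrist_force: [6.3, -13.8, 3.7]
finger_gap: 13.9
finger_force: 25.0
```

```bash
python3 -m creep '[0, 0, 0, 0, 0, -0.08, 0, 0, 0, 0, 0, -0.18, 0, 0, 0, 0, 0, -0.28, 0, 0, 0, 0, 0, -0.38, 0, 0, 0, 0, 0, -0.48]' |tail -1
python3 -m creep '[0, 0, 0, 0, 0, -0.1, 0, 0, 0, 0, 0, -0.2, 0, 0, 0, 0, 0, -0.3, 0, 0, 0, 0, 0, -0.4, 0, 0, 0, 0, 0, -0.5]' |tail -1
python3 -m creep '[0, 0, 0, 0, 0, -0.1, 0, 0, 0, 0, 0, -0.2, 0, 0, 0, 0, 0, -0.29, 0, 0, 0, 0, 0, -0.35, 0, 0, 0, 0, 0, -0.37]' |tail -1
python3 -m creep '[0, 0, 0, 0, 0, 0, 0, 0, 0, 0, 0, 0, 0, 0, 0, 0, 0, 0]'
python3 -m creep '[0, 0, 0, 0, 0, 0, 0, 0, 0, 0, 0, 0, 0, 0, 0, 0, 0, 0, 0, 0, -20, 0, 0, 0, 0, 0, -55, 0, 0, 0]' 40
python3 -m creep '[0, 0, -40, 0, 0, 0, 0, 0, -80, 0, 0, 0, 0, 0, -110, 0, 0, 0, 0, 0, -110, 0, 0, 0, 0, 0, -110, 0, 0, 0]'
python3 - <<'E'
from h import *
s,a,d=cam("wrist"); P=cloud("wrist",d,s)
c=a[60:280,200:440]; cv2.imwrite("pics/t2.png",cv2.resize(c,(640,587),interpolation=cv2.INTER_CUBIC)[...,::-1])
rects(P,a,60,80,(400,600),(320,480),60)
s,a,d=cam("top"); cv2.imwrite("pics/top9.png",a[...,::-1])
E
```

```text
finger_force: 25.0
finger_force: 25.0
finger_force: 25.0
clock: 46.15
eef_pos: [503.9, 400.1, 62.2]
eef_rot: [-3.14, 0.003, -2.838]
wrist_force: [10.2, -5.6, -0.7]
finger_gap: 13.9
finger_force: 25.0
clock: 46.65
eef_pos: [501.1, 400.5, 115.1]
eef_rot: [-3.14, -0.005, -2.837]
wrist_force: [0.6, 0.9, 0.5]
finger_gap: 39.7
finger_force: 0.0
clock: 47.15
eef_pos: [502.1, 401.1, 226.7]
eef_rot: [3.141, 0.0, -2.837]
wrist_force: [0.1, 0.0, -0.9]
finger_gap: 39.9
finger_force: 0.0
px [321. 187.] n 548 c (502,401) size 55x14 ang 17.7 zmed 68 z95 69
```

View pics/t2.png

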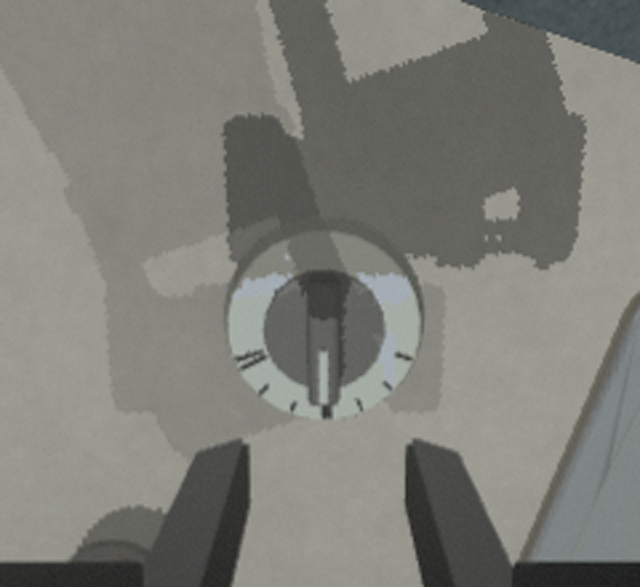

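View pics/top9.png

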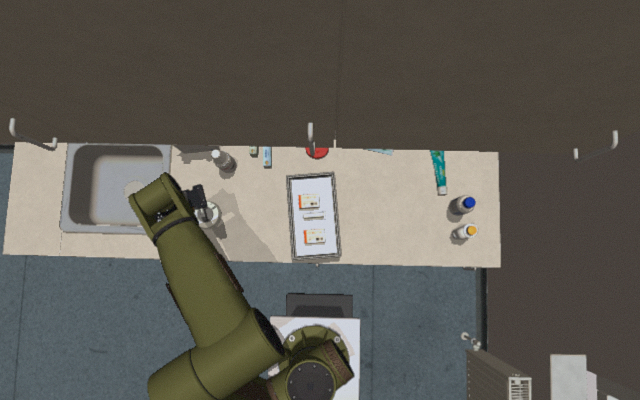

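The timer's white line (323,380) points straight at the thick 15-minute tick (326,411). The top view shows both boxes on the divider at (309,201) and (314,237), nothing left to the right except the bottles, which haven't moved.

```bash
python3 -c "
from cell import manip
print(manip.sign_off())"
```

```text
the job is handed in; nothing more can be done
None
```

The job is handed in: both large cartons are under the refitted divider, both plaster boxes are on it, the timer is at 15 minutes after passing 30, the bottles are untouched, and no third carton or oximeter was there; sign-off gave no verdict.

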